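Drop a used block battery into the collection box through its self-closing flap

TASK

Put the used block battery that lies on the ledge of the battery collection box into the box: with one fingertip push the self-closing flap in and keep it well open, and meanwhile push the battery over the sill with the other fingertip so that it drops in under the flap, then take the fingers out and let the flap shut. Do not pick the battery up and do not shove the flap open with it. Leave the beaker, the bottle and the screwdriver as they are.

Things in the scene. Friction and masses are not known exactly. Their poses are not given: they have to be found in the camera images.
- box: battery collection box, grey sheet steel, screwed to the bench, 200 (x) x 190 (y) x 131 mm high. Origin: centre of its underside, z up; its front looks along its -x (to the robot); it may stand turned. Level loading ledge along the front: top 85 mm above the origin, x = -100 to -30, end lips 8 mm high at y = +-92. Behind the hinge (x = 32) a flat hood, top 130 mm. Hollow inside, floor 4 mm thick
- sill (a point): middle of the sill, the rear edge of the ledge: box x = -30, y = 0, z = 85 mm; axes as the box. Behind it lies the mouth, y = -80 to +80 mm, from the sill back to the hinge (62 mm), shut by the sloping flap. What goes over the sill drops about 80 mm to the box floor
- hinge (a point): middle of the flap's hinge barrel (8 mm thick, along the box's y): box x = 32, y = 0, z = 127 mm; axes as the box
- flap (a joint): plain steel flap, 158 mm wide, 73 mm from hinge to free edge, 3 mm thick, hinged at its upper edge. 0 = shut: slopes from the hinge down to the front, 35.4 deg below level, free edge at the sill. Grows (rad) as it is pushed in (down and back into the box); 0.95 = hanging straight down, stop 1.3. A spring shuts it: 1 to 3 N near the free edge hold it
- flap_edge (a point): middle of the flap's free (lower) edge; moves with the flap
- battery: used 9-volt block battery, black case with a copper-coloured end, 26.5 (x) x 46.5 (y) x 17.5 mm (z), about 46 g, two small snap studs stand 2.3 mm out of its +y end. It lies flat on the ledge, its long side roughly along the ledge. Origin: centre of its underside
- battery_center (a point): centre of the battery, 8.75 mm above its underside
- beaker: empty glass beaker, 68 mm wide, 90 mm high, standing on the bench beside the box; origin under its centre. Leave alone
- reagent_bottle: brown glass bottle with black cap, 52 mm wide, 100 mm high, standing on the bench beside the box; origin under its centre. Leave alone
- screwdriver: screwdriver about 170 mm long lying on the bench near the box; leave alone
Things that resemble listed ones, but are neither listed nor needed, are in the scene too. Leave any blue or turquoise look-alike of the battery alone.

How it is judged:
By the outcome, as a careful person would: the job done as asked, in the order asked, and still so for the second after the job is handed in, with the robot touching nothing.
It also fails if it takes over 45 s, if anything falls off the work surface, if the arm or the gripper's body presses on something with over 40 N, if the wrist force passes 120 N, or if a joint passes its speed limit or range.

ROBOT

A 6-joint arm with a two-finger parallel gripper is mounted at the origin on the work surface. World frame = base frame: x ahead of the robot, y to its left, z up, the work surface at z = 0. Lengths are in mm, angles in degrees, forces in N, time in s.
With the tool pointing down it reaches from about 350 to 850 mm from the base axis. Payload 8.1 kg.
Tool frame: the origin (TCP) lies between the finger pads; the fingertips stand r.nose_length ahead of it and the grasp point (between the pads) lies 3 mm ahead of it (r.nose_length is the distance from the TCP to the fingertips, in mm); x points along the fingers, y is the direction in which the jaws open and shut, and the axes are right-handed (so a half turn about x gives the same grasp; the last joint's range is limited). The gripper opens to 85 mm and grips with 20 to 120 N. Pads are 22 mm wide; open, the fingers measure 114 mm over their backs; the gripper's body (76 mm by 85 mm) begins 54 mm behind the grasp point. The pads swing forward as they close: fully open they stand 13 mm farther back than shut.
Start: joints at [-79.492, 7.471, 85.268, -0, 87.261, -4.893], TCP at [159.365, -578.453, 253.292] pointing down, gripper open.
Joint ranges: [-169.43, 169.43], [-51.17, 129.36], [1.28, 143.12], [-76.62, 256.62], [0, 156.53], [-152.29, 152.29]. Speed limits (degrees/s): [136.94, 136.94, 159.86, 180, 180, 180].

INTERFACE

Orientations are given as [roll, pitch, yaw] about the fixed x, y, z axes, in that order (R = Rz(yaw) Ry(pitch) Rx(roll)).
In Python, from bench import sense, optics, order, r gives the robot as it stands.
- The arm moves only by the tool carry_out, never from a script. Its argument "commands" is one flat list of numbers, 7 for each row, row after row: the shift along the tool's x, y, z in m, then the turn, a rotation vector about the tool's x, y, z in degrees, then the closure, from -1 (fully open) to 1 (shut), so that 0 is half open. A call has 1 to 12 rows; each row is the pose to reach, as a shift and turn from the pose measured when the call began, along the tool's axes at that moment; what a row does not reach only later rows make up. A row lasts 1/8 s, in which the tool goes at most 62.5 mm and 10.7 degrees, less where a joint would pass 70% of its speed; a pose out of reach is approached as far as the arm can. A call with a gripper value outside its range is refused whole. The fingers move at their own pace and stop on an object; "grip_force" is the grip in N (left out, the last holds). Time passes only in rows, so rows that repeat a pose let the fingers close. It gives the time, the measured TCP pose, the force and the opening at its end, in the units of the state.
- sense(): the state, without advancing time (a new reading comes with each control period).
- optics.snapshot(name): name is "scene" or "top" or "wrist"; returns (picture, depth): 420x560x3 uint8, red, green, blue; 420x560 float32, mm along the optical axis (not along the pixel's ray), 0 where there is no reading.
- optics.calibration(name): a dict with "mtx" (3x3 intrinsics, pixels), "k1" (the pictures are not rectified: a ray, as slopes to the right and down, at radius r is drawn at 1 + k1 r^2 times it, then the intrinsics apply), "extrinsics" (4x4, takes a point from camera to world coordinates). Camera axes: x right, y up, looking along -z (the intrinsics and any distortion apply to the point x, -y, -z); pixel columns grow to the right and rows downward; lengths in mm; the calibration is good to about 2 mm. A picture is of the moment at which its call begins: read the wrist's pose just before it. calibration takes no time and is no camera call; for the wrist camera it gives the pose at the moment of the call.
- order.hand_in(): hands the job in, once; it reports no verdict.
The state is a dict: "time": time; "joint_pos": joint angles; "qd": joint speeds; "joint_efforts": joint torques, N m; "tool_pos": TCP position; "tcp_rot": TCP orientation; "ft_force": force on the tool from outside, world axes, zero at the start; "wrist_torque": the same for the moment, N m; "finger_gap": finger opening in mm.
Only numpy, scipy, OpenCV 4.12 (cv2) and the standard library are available. Lean on these libraries where they do the work, as an engineer would, in place of code of your own. Each camera call takes 0.05 s, during which the arm holds its last target. There are 200 camera calls.

## Working session

There is one attempt and no reset: what is moved stays moved. The work goes in short steps, Python scripts to look and compute and a tool call to move; the robot and the scene stay as the last step left them, time stands still between calls to the robot, and variables do not carry over. Pictures are saved under pics/ and viewed, about 8 in all and at most 12, crops included, and the job is handed in when it is done.

Besides the shell and the picture viewer there is one more tool, called after "Call:" as name(argument=value, ...), one argument or row to a line, values as JSON. carry_out: Moves the arm, as the interface text tells. Its arguments: {"type":"object","properties":{"commands":{"type":"array","items":{"type":"number"}},"grip_force":{"type":"number"}},"required":["commands"]}

```bash
mkdir -p pics
cat > h.py <<'E'
import numpy as np, cv2
from bench import sense, optics, order, r
from scipy.spatial.transform import Rotation as R
def snap(n,f=None):
    c=optics.calibration(n); p,d=optics.snapshot(n)
    if f: cv2.imwrite('pics/'+f,p[:,:,::-1])
    return p,d,c
def rays(c,uv):
    uv=np.atleast_2d(np.array(uv,float)); K=c['mtx']
    q=cv2.undistortPoints(uv[:,None],K,np.array([c['k1'],0,0,0,0.]))[:,0]
    v=np.c_[q[:,0],-q[:,1],-np.ones(len(q))]
    E=np.array(c['extrinsics']); return E[:3,3], v@E[:3,:3].T
def onz(c,uv,z):
    o,v=rays(c,uv); return o+v*((z-o[2])/v[:,2])[:,None]
def cloud(c,d):
    h,w=d.shape; g=np.stack(np.meshgrid(np.arange(w),np.arange(h)),-1).reshape(-1,2)
    o,v=rays(c,g); P=o+v*d.reshape(-1,1); P[d.ravel()==0]=np.nan; return P.reshape(h,w,3)
E
python3 - <<'E'
from h import *
s=sense(); print(s); print(r.nose_length,[a for a in dir(r) if a[0]!='_'])
for n in ['scene','top','wrist']:
    p,d,c=snap(n,n+'0.png'); print(n,np.round(c['extrinsics'],2).tolist(),c['mtx'],c['k1'])
    np.savez(n+'0.npz',p=p,d=d,e=c['extrinsics'],m=c['mtx'],k=c['k1'])
E
```

```text
{'time': 0.0, 'joint_pos': array([-7.94904608e+01,  7.51284315e+00,  8.53315542e+01,  2.90775390e-04,
        8.72597566e+01, -4.89337517e+00]), 'qd': array([-0.01130879, -0.02274422, -0.04108494, -0.02171002,  0.03658338,
        0.1009227 ]), 'joint_efforts': array([-2.27059209e-03, -5.69406939e+01, -5.00555992e+01, -4.34344520e-04,
        1.49579986e-02, -2.98262812e-06]), 'tool_pos': array([ 159.28940225, -577.93838616,  252.24618784]), 'tcp_rot': array([-95.05313531,  89.89584569, 100.34976486]), 'ft_force': array([-0.60226872,  0.40147764,  0.29785322]), 'wrist_torque': array([-0.00810628, -0.00455638, -0.01411869]), 'finger_gap': 85.25000949901184}
22.0 ['PlanningError', 'nose_length']
scene [[0.88, -0.37, 0.29, 847.6], [0.47, 0.71, -0.53, -444.65], [-0.01, 0.6, 0.8, 986.14], [0.0, 0.0, 0.0, 1.0]] [[503.3188013    0.         278.80788975]
 [  0.         503.3188013  203.4553739 ]
 [  0.           0.           1.        ]] -0.13557769027746605
top [[0.0, 0.99, -0.17, 392.25], [-1.0, 0.01, 0.03, 118.77], [0.03, 0.17, 0.99, 897.25], [0.0, 0.0, 0.0, 1.0]] [[399.52416108   0.         279.43258199]
 [  0.         399.52416108 211.09482388]
 [  0.           0.           1.        ]] -0.007940433834979358
wrist [[0.27, 0.93, 0.25, 224.13], [-0.96, 0.26, 0.07, -561.11], [-0.0, -0.26, 0.96, 372.72], [0.0, 0.0, 0.0, 1.0]] [[321.18388525   0.         283.08571572]
 [  0.         321.18388525 210.42406891]
 [  0.           0.           1.        ]] 0.013074737978985935
```

```bash
sleep 1; ls . pics
```

```text
.:
h.py
pics
scene0.npz
top0.npz
wrist0.npz

pics:
scene0.png
top0.png
wrist0.png
```

View pics/top0.png

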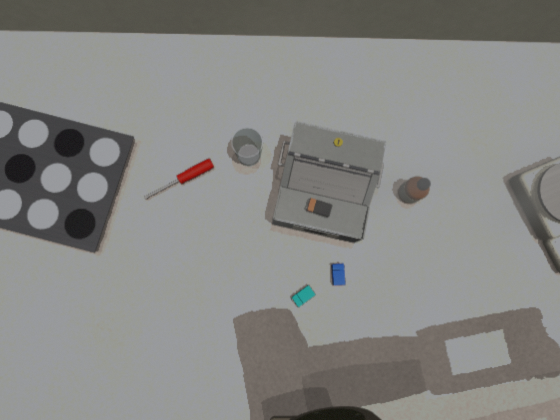

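View pics/scene0.png

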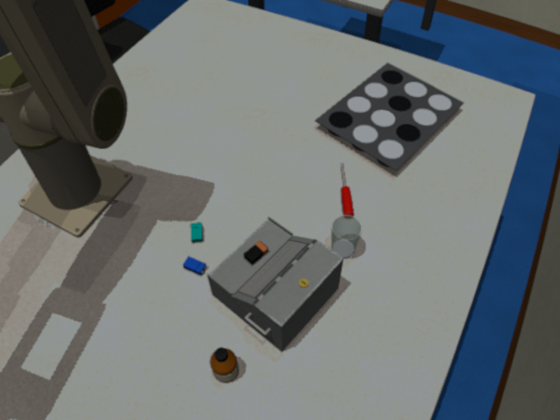

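Battery candidates in the top view are black with a copper end at (319,207) on the ledge, blue at (338,274) and turquoise at (303,296), both on the bench. I choose the one at (319,207). The box spans about (275–385, 125–240), with the beaker at (247,147), the bottle at (417,188) and the screwdriver at (180,180).

```bash
python3 - <<'E'
from h import *
for n,roi in [('top',(265,115,130,130)),('scene',(200,210,150,140))]:
    f=np.load(n+'0.npz'); c=dict(mtx=f['m'],k1=float(f['k']),extrinsics=f['e'])
    P=cloud(c,f['d']); x,y,w,h=roi; 
    m=np.zeros(f['d'].shape,bool); m[y:y+h,x:x+w]=1
    for nm,lo,hi in [('hood',127,136),('ledge',82,88.5)]:
        k=m&(P[...,2]>lo)&(P[...,2]<hi)
        num,lab,st,_=cv2.connectedComponentsWithStats(k.astype(np.uint8)); 
        b=lab==1+np.argmax(st[1:,4]); q=P[b]
        rc=cv2.minAreaRect(q[:,:2].astype(np.float32)); print(n,nm,b.sum(),rc,np.median(q[:,2]))
    hs=f['p'].astype(int); 
    # battery
    k=m&(P[...,2]>96)&(P[...,2]<108)
    num,lab,st,_=cv2.connectedComponentsWithStats(k.astype(np.uint8))
    for i in range(1,num):
        if st[i,4]>15: q=P[lab==i]; print('z96-108',st[i],cv2.minAreaRect(q[:,:2].astype(np.float32)))
    cv2.imwrite(f'pics/{n}_c.png',cv2.resize(f['p'][y:y+h,x:x+w,::-1],None,fx=4,fy=4,interpolation=cv2.INTER_CUBIC))
E
python3 -c "
import cv2,numpy as np
a=cv2.imread('pics/top_c.png')
cv2.imwrite('pics/top_c.png',np.clip(a.astype(float)*1.5,0,255))"
```

```text
top hood 3251 ((652.1945190429688, -21.617591857910156), (190.172119140625, 75.03572845458984), 77.65316009521484) 130.46199680660493
top ledge 2773 ((530.5520629882812, 5.542724609375), (189.19461059570312, 79.23738861083984), 77.62666320800781) 85.40903158374078
z96-108 [282 170  93  29 890] ((584.9127197265625, -6.6935882568359375), (189.82763671875, 24.355998992919922), 78.23046875)
z96-108 [307 198  25  19 311] ((536.1934814453125, 12.40951919555664), (48.762325286865234, 26.599193572998047), 72.94768524169922)
scene hood 2867 ((652.4094848632812, -23.485008239746094), (191.74481201171875, 73.11346435546875), 77.19784545898438) 129.12349168874664
scene ledge 2030 ((544.4451293945312, -0.3173828125), (190.1439971923828, 111.62737274169922), 79.01803588867188) 84.13887086279078
z96-108 [238 237 105  96 782] ((631.1670532226562, -19.435592651367188), (191.04161071777344, 117.42398834228516), 77.41080474853516)
z96-108 [243 241  25  21 272] ((535.608642578125, 9.34946060180664), (49.10762405395508, 26.74286460876465), 73.17210388183594)
z96-108 [216 347  10   3  20] ((583.2866821289062, -202.85333251953125), (16.368793487548828, 4.873720645904541), 27.051124572753906)[ WARN:0@0.034] global loadsave.cpp:1063 imwrite_ Unsupported depth image for selected encoder is fallbacked to CV_8U.
```

View pics/top_c.png

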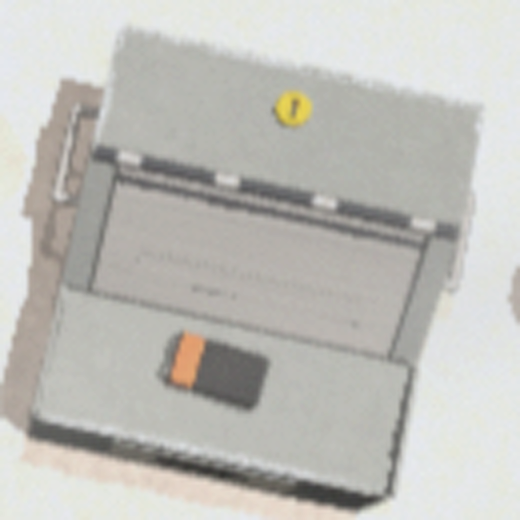

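The crop confirms it: a black case with a copper end at crop (190,362), lying flat on the ledge. It sits at about (-57,+7) in the box frame, with the copper end towards +y. Next I measure where the fingertips are in the tool frame.

Run:
```python
from h import *
f=np.load('wrist0.npz'); c=dict(mtx=f['m'],k1=float(f['k']),extrinsics=f['e'])
P=cloud(c,f['d']); s=sense(); T=R.from_euler('xyz',s['tcp_rot'],degrees=True).as_matrix()
print(np.round(T,3))
q=(P-s['tool_pos'])@T
k=(q[...,0]<60)&(q[...,0]>-60); 
for lo in range(-60,40,5):
    z=q[k&(q[...,0]>=lo)&(q[...,0]<lo+5)]
    if len(z): print(lo,len(z),[np.round([a[:,1].min(),a[:,1].max(),a[:,2].min(),a[:,2].max()],1).tolist() for a in (z[z[:,1]>0],z[z[:,1]<0]) if len(a)])
```

```text
[[-0.     0.266 -0.964]
 [ 0.001 -0.964 -0.266]
 [-1.    -0.001 -0.   ]]
-60 7145 [[0.2, 66.3, -18.8, 4.9], [-66.4, -0.0, -18.6, 5.0]]
-55 4790 [[0.2, 70.7, -18.7, 10.3], [-70.7, -0.1, -18.7, 10.7]]
-50 6843 [[8.2, 74.4, -18.0, 12.8], [-73.7, -6.6, -18.0, 12.2]]
-45 6562 [[38.1, 75.4, -14.9, 12.5], [-74.7, -36.7, -15.1, 12.3]]
-40 2079 [[40.1, 74.4, -15.0, 12.5], [-73.2, -38.9, -15.0, 12.0]]
-35 553 [[44.1, 67.5, -14.5, -6.6], [-64.8, -43.0, -14.4, -6.4]]
-30 933 [[42.7, 54.2, -12.5, -2.2], [-52.8, -41.5, -12.5, -2.4]]
-25 728 [[42.8, 56.9, -12.4, 3.5], [-55.8, -41.5, -12.3, 3.7]]
-20 975 [[42.8, 57.4, -12.2, 10.1], [-55.8, -41.6, -12.3, 9.9]]
-15 887 [[42.8, 57.1, -12.3, 10.7], [-55.8, -41.6, -12.3, 10.7]]
-10 779 [[42.8, 57.0, -12.3, 10.5], [-55.7, -41.6, -12.2, 10.7]]
-5 705 [[42.9, 57.2, -12.3, 11.3], [-56.0, -41.6, -12.3, 10.5]]
0 563 [[42.9, 55.7, -12.3, 10.4], [-54.5, -41.7, -12.0, 10.5]]
5 266 [[43.0, 47.1, -11.0, 10.2], [-47.9, -41.8, -11.2, 10.4]]
```

View pics/wrist0.png

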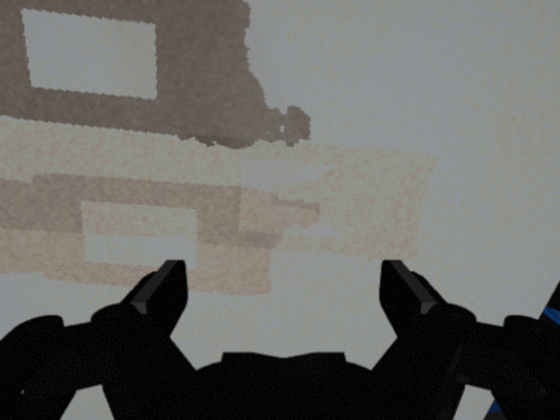

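Plan: keep the tool vertical, with the +y finger (A) on the flap and the other finger (B) behind the battery. I go above the box first and look.

Call:
carry_out(
  commands=[0,-0.219,-0.261,-21,0,0,-1,0,-0.219,-0.261,-21,0,0,-1,0,-0.219,-0.261,-21,0,0,-1,0,-0.219,-0.261,-21,0,0,-1,0,-0.219,-0.261,-21,0,0,-1,0,-0.219,-0.261,-21,0,0,-1,0,-0.438,-0.522,-42.2,0,0,-1,0,-0.438,-0.522,-42.2,0,0,-1,0,-0.438,-0.522,-42.2,0,0,-1,0,-0.438,-0.522,-42.2,0,0,-1,0,-0.438,-0.522,-42.2,0,0,-1,0,-0.438,-0.522,-42.2,0,0,-1],
)

```text
time: 1.65
tool_pos: [547.2, -14.1, 252.7]
tcp_rot: [-128.6, 89.9, 109.2]
ft_force: [-0.0, -0.3, 0.4]
finger_gap: 85.5
```

```bash
cat >> h.py <<'E'
O=np.array([590.5,-8.5]); psi=np.radians(-12.4); RB=np.array([[np.cos(psi),-np.sin(psi)],[np.sin(psi),np.cos(psi)]])
def plan(W,z=None):
    "W: list of (box x, box y, alpha, tcp z) -> rows (m, deg) in the present tool axes"
    s=sense(); T=R.from_euler('xyz',s['tcp_rot'],degrees=True)
    C=RB.T@(s['tool_pos'][:2]-O); y=T.as_matrix()[:,1]; print('now box',np.round(C,1),'z',s['tool_pos'][2],'alpha',np.round(-12.4-np.degrees(np.arctan2(y[1],y[0])),1),'t',s['time'],'F',np.round(s['ft_force'],1),'gap',s['finger_gap'])
    for bx,by,al,z in W:
        g=np.radians(-12.4-al); Y=[np.cos(g),np.sin(g),0]; X=[0,0,-1]; G=np.c_[X,Y,np.cross(X,Y)]
        d=T.inv().apply(np.r_[O+RB@[bx,by],z]-s['tool_pos']); rv=(T.inv()*R.from_matrix(G)).as_rotvec(degrees=True)
        print((bx,by,al,z),np.round(d/1000,4).tolist(),np.round(rv,1).tolist())
E
python3 - <<'E'
from h import *
plan([(-42,-18,20,180),(-42,-18,20,101)])
p,d,c=snap('wrist','w1.png'); np.savez('w1.npz',p=p,d=d,e=c['extrinsics'],m=c['mtx'],k=c['k1'])
P=cloud(c,d)
for nm,lo,hi in [('hood',127,136),('ledge',82,88.5),('bat',96,108)]:
    k=(P[...,2]>lo)&(P[...,2]<hi)
    num,lab,st,_=cv2.connectedComponentsWithStats(k.astype(np.uint8))
    for i in range(1,num):
        if st[i,4]>300: q=P[lab==i]; rc=cv2.minAreaRect(q[:,:2].astype(np.float32)); print(nm,st[i],rc,'box',np.round(RB.T@(np.array(rc[0])-O),1),np.round(np.median(q[:,2]),1))
E
```

```text
now box [-41.1 -14.8] z 252.7120446365112 alpha 19.8 t 1.65 F [-0.  -0.3  0.4] gap 85.49000461990873
(-42, -18, 20, 180) [0.0727, 0.0004, 0.0034] [0.2, -0.1, 0.1]
(-42, -18, 20, 101) [0.1517, 0.0005, 0.0035] [0.2, -0.1, 0.1]
hood [  326     0   158   268 25719] ((654.1356811523438, -22.745742797851562), (191.07984924316406, 73.92195892333984), 77.34923553466797) box [65.2 -0.2] 129.9
ledge [  176    70   154   220 14655] ((532.2066650390625, 3.4409942626953125), (189.71121215820312, 79.98798370361328), 77.98584747314453) box [-59.5  -0.9] 84.9
bat [270  52  29  29 478] ((605.3976440429688, 78.02423858642578), (14.654244422912598, 20.448816299438477), 76.73709106445312) box [-4.  87.7] 102.2
bat [ 277   73   86  197 4425] ((584.660400390625, -16.070274353027344), (174.2822723388672, 24.030105590820312), 79.03368377685547) box [-4.1 -8.6] 102.1
bat [ 236  153   44   61 1703] ((537.9340209960938, 11.043787002563477), (48.714107513427734, 26.60759925842285), 72.93888854980469) box [-55.5   7.8] 102.2
```

View pics/w1.png

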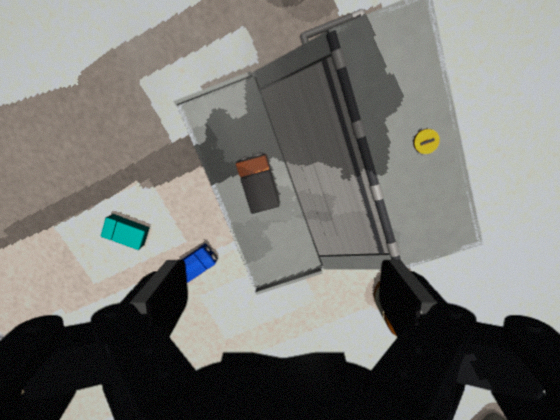

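The wrist view shows the battery at (258,183) on the ledge with its copper end up in the image, and the flap behind it around (315,150) is shut. The two views agree within 2 mm. I now descend, with finger A onto the flap and B in front of the battery.

Call:
carry_out(
  commands=[0.05,0.0,0.0035,0,0,0,-1,0.095,0.0,0.0035,0,0,0,-1,0.115,0.0,0.0035,0,0,0,-1,0.127,0.0,0.0035,0,0,0,-1,0.134,0.0,0.0035,0,0,0,-1,0.141,0.0,0.0035,0,0,0,-1,0.147,0.0,0.0035,0,0,0,-1,0.1517,0.0,0.0035,0,0,0,-1,0.1517,0.0,0.0035,0,0,0,-1],
)

```text
time: 2.82
tool_pos: [545.8, -14.8, 100.5]
tcp_rot: [-133.1, 89.8, 104.7]
ft_force: [-1.9, 0.5, 2.6]
finger_gap: 85.2
```

Run:
```python
from h import *
plan([(-34,-19,20,101),(-26,-20,22,101),(-22,-25,35,101),(-17,-29,48,101),(-13,-29,55,101)])
p,d,c=snap('scene'); a=cv2.resize(p[200:360,190:380,::-1],None,fx=4,fy=3.7,interpolation=cv2.INTER_CUBIC); cv2.imwrite('pics/s2.png',cv2.convertScaleAbs(a,alpha=1.4))
```

```text
now box [-42.3 -15.8] z 100.54017465030371 alpha 19.8 t 2.825 F [-1.9  0.5  2.6] gap 85.17586776841225
(-34, -19, 20, 101) [-0.0005, 0.0089, 0.0002] [0.2, -0.1, 0.2]
(-26, -20, 22, 101) [-0.0005, 0.0168, -0.0016] [2.2, -0.1, 0.2]
(-22, -25, 35, 101) [-0.0005, 0.0222, 0.0018] [15.2, -0.1, 0.2]
(-17, -29, 48, 101) [-0.0005, 0.0283, 0.0039] [28.2, -0.1, 0.2]
(-13, -29, 55, 101) [-0.0006, 0.0321, 0.0025] [35.2, -0.1, 0.2]
```

View pics/s2.png

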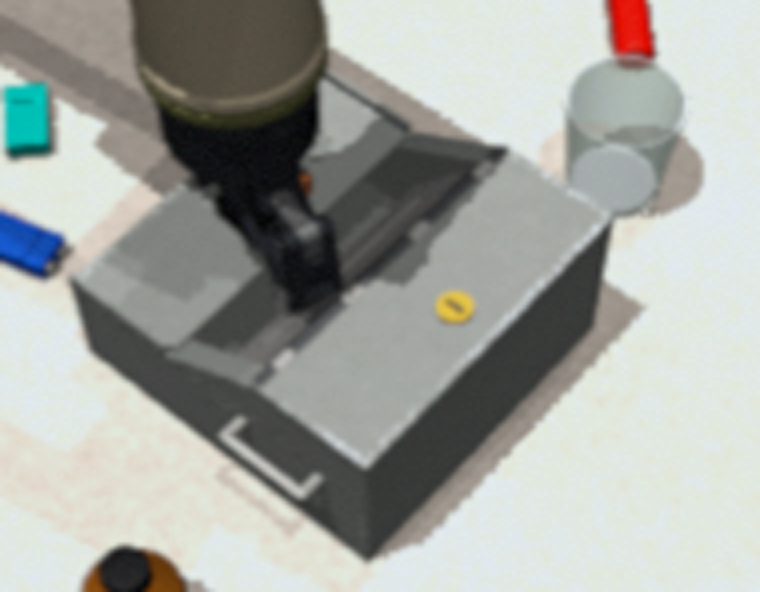

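Finger A at crop (310,270) has the flap partly in, with about 3 N on it. The battery's copper end shows at (305,182), in front of finger B's path. I drive the flap further in, and the battery starts to slide up to the sill.

Call:
carry_out(
  commands=[0,0.004,0,0,0,0,-1,0,0.009,0,0,0,0,-1,0,0.013,-0.001,1,0,0,-1,0,0.017,-0.0015,2.2,0,0,-1,0,0.017,-0.0015,2.2,0,0,-1],
)

```text
time: 3.5
tool_pos: [558.2, -20.9, 99.1]
tcp_rot: [-94.2, 89.4, 141.4]
ft_force: [-14.8, 8.9, 5.9]
finger_gap: 85.2
```

Run:
```python
from h import *
plan([(-24,-22,28,101),(-22,-25,35,101),(-19.5,-27,41,101),(-17,-29,48,101),(-13,-29,55,101)])
for n in ['top','scene','wrist']:
    p,d,c=snap(n,n+'3.png'); np.savez(n+'3.npz',p=p,d=d,e=c['extrinsics'],m=c['mtx'],k=c['k1'])
a=cv2.imread('pics/wrist3.png'); b=cv2.imread('pics/top3.png')[110:250,260:400]
b=cv2.resize(b,(420,420),interpolation=cv2.INTER_CUBIC); im=np.hstack([a[:,:,:],b]); im=cv2.resize(im,(800,343)); cv2.imwrite('pics/m3.png',cv2.convertScaleAbs(im,alpha=1.6))
```

```text
now box [-28.9 -19. ] z 99.12131958681286 alpha 22.0 t 3.5 F [-14.8   8.9   5.9] gap 85.1821931124509
(-24, -22, 28, 101) [-0.0019, 0.0056, 0.0009] [6.0, -0.0, 0.6]
(-22, -25, 35, 101) [-0.002, 0.0086, 0.003] [13.0, 0.0, 0.6]
(-19.5, -27, 41, 101) [-0.002, 0.0117, 0.0039] [19.0, 0.1, 0.6]
(-17, -29, 48, 101) [-0.002, 0.0147, 0.0048] [26.0, 0.1, 0.6]
(-13, -29, 55, 101) [-0.0021, 0.0185, 0.0033] [33.0, 0.1, 0.6]
```

View pics/m3.png

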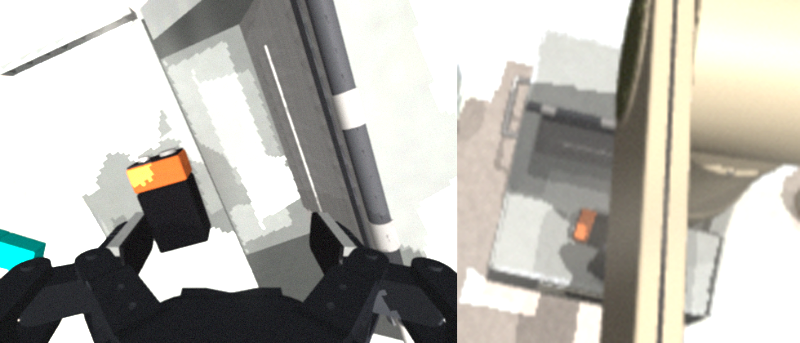

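The wrist view shows the flap swung well in, nearly edge-on at (285,110). The battery at (170,200) is still on the ledge, short of the sill line, with finger B at (130,240) against it. The 16 N comes from finger A's thicker part pressing the flap near the hinge, so I back off a few mm and measure the battery and flap.

Run:
```python
from h import *
f=np.load('wrist3.npz'); c=dict(mtx=f['m'],k1=float(f['k']),extrinsics=f['e']); P=cloud(c,f['d'])
B=P.copy(); B[...,:2]=(P[...,:2]-O)@RB
k=(B[...,2]>98.5)&(B[...,2]<106)&(B[...,0]<-15)&(B[...,0]>-90)&(B[...,1]>-20)&(B[...,1]<50)
num,lab,st,_=cv2.connectedComponentsWithStats(k.astype(np.uint8)); 
for i in range(1,num):
    if st[i,4]>150: print('bat',st[i],cv2.minAreaRect(B[lab==i][:,:2].astype(np.float32)))
for y in (10,25,40,55):
    k=(abs(B[...,1]-y)<3)&(B[...,0]>-28)&(B[...,0]<34)&(B[...,2]<122); q=B[k]
    print(y,[(z,np.round(np.median(q[abs(q[:,2]-z)<3,0]),1)) for z in range(10,122,8) if (abs(q[:,2]-z)<3).sum()>5])
plan([(-34,-17,22,102),(-29,-20,30,102),(-24,-23,38,103),(-18,-26,48,104),(-15,-25,52,106)])
```

```text
bat [ 140  186  116  136 8122] ((-57.019649505615234, 8.465093612670898), (47.231563568115234, 41.671478271484375), 84.68168640136719)
10 [(58, np.float64(16.1)), (66, np.float64(17.8)), (74, np.float64(18.6)), (82, np.float64(21.0)), (90, np.float64(23.3)), (98, np.float64(25.2)), (106, np.float64(27.0)), (114, np.float64(28.3))]
25 [(58, np.float64(16.1)), (66, np.float64(17.7)), (74, np.float64(18.6)), (82, np.float64(20.9)), (90, np.float64(23.4)), (98, np.float64(25.2)), (106, np.float64(27.0)), (114, np.float64(28.4))]
40 [(58, np.float64(16.2)), (66, np.float64(17.8)), (74, np.float64(18.7)), (82, np.float64(21.0)), (90, np.float64(23.3)), (98, np.float64(25.2)), (106, np.float64(27.0)), (114, np.float64(28.4))]
55 [(58, np.float64(16.1)), (66, np.float64(17.7)), (74, np.float64(18.6)), (82, np.float64(21.0)), (90, np.float64(23.4)), (98, np.float64(25.3)), (106, np.float64(27.2)), (114, np.float64(28.4))]
now box [-28.9 -19.1] z 99.10448799167914 alpha 22.0 t 3.65 F [-13.2   9.9   4.6] gap 85.41613529622654
(-34, -17, 22, 102) [-0.0028, -0.0055, -0.0] [0.0, -0.0, 0.6]
(-29, -20, 30, 102) [-0.0029, 0.0003, 0.0009] [8.0, -0.0, 0.6]
(-24, -23, 38, 103) [-0.004, 0.006, 0.0018] [16.0, 0.0, 0.6]
(-18, -26, 48, 104) [-0.005, 0.0127, 0.0023] [26.0, 0.1, 0.6]
(-15, -25, 52, 106) [-0.007, 0.0151, 0.0003] [30.0, 0.1, 0.6]
```

The flap stands at about 77° below level, which is θ ≈ 0.72. The battery's rear edge is at x ≈ -36, still short of the sill. I hold finger A and swing finger B forward.

Call:
carry_out(
  commands=[-0.0028,-0.0025,0.0,2,0,0.6,-1,-0.0029,0.0,0.0006,5,0,0.6,-1,-0.003,0.001,0.0009,8,0,0.6,-0.96,-0.0035,0.0035,0.0013,12,0,0.6,-0.92,-0.004,0.006,0.0018,16,0,0.6,-0.88,-0.0045,0.0085,0.002,20,0,0.6,-0.84,-0.005,0.011,0.0022,23,0,0.6,-0.8,-0.005,0.013,0.0023,26,0,0.6,-0.76,-0.005,0.013,0.0023,26,0,0.6,-0.76],
)

```text
time: 4.78
tool_pos: [567.3, -30.1, 103.6]
tcp_rot: [-5.2, 89.9, -155.6]
ft_force: [-3.7, 1.4, 0.8]
finger_gap: 75.0
```

```bash
cat > chk.py <<'E'
from h import *
import sys
f,d,c=snap('wrist',sys.argv[1]); P=cloud(c,d)
B=P.copy(); B[...,:2]=(P[...,:2]-O)@RB
for y in (25,55):
    k=(abs(B[...,1]-y)<3)&(B[...,0]>-28)&(B[...,0]<34)&(B[...,2]<122); q=B[k]
    print(y,[(z,np.round(np.median(q[abs(q[:,2]-z)<3,0]),1)) for z in range(50,122,8) if (abs(q[:,2]-z)<3).sum()>5])
hsv=cv2.cvtColor(f,cv2.COLOR_RGB2HSV); k=(hsv[...,0]>4)&(hsv[...,0]<20)&(hsv[...,1]>120)&(abs(B[...,0])<95)&(abs(B[...,1])<90)
q=B[k]; print('copper',k.sum(),np.round(np.median(q,0),1) if len(q) else '', np.round(np.percentile(q,[3,97],axis=0),1).tolist() if len(q) else '')
E
python3 - <<'E'
from h import *
plan([(-14.5,-25,52,106),(-12,-24,56,107)])
E
python3 chk.py w4.png
```

```text
now box [-18.1 -26.1] z 103.55831477621679 alpha 47.9 t 4.775 F [-3.7  1.4  0.8] gap 74.99042244682872
(-14.5, -25, 52, 106) [-0.0025, 0.0016, -0.0034] [4.1, 0.1, 0.0]
(-12, -24, 56, 107) [-0.0035, 0.0025, -0.0059] [8.1, 0.1, 0.0]
25 [(58, np.float64(7.1)), (66, np.float64(9.2)), (74, np.float64(11.5)), (82, np.float64(14.9)), (90, np.float64(18.2)), (98, np.float64(21.2)), (106, np.float64(24.0)), (114, np.float64(26.3))]
55 [(58, np.float64(6.8)), (66, np.float64(8.8)), (74, np.float64(11.3)), (82, np.float64(14.6)), (90, np.float64(18.1)), (98, np.float64(21.1)), (106, np.float64(24.2)), (114, np.float64(26.3))]
copper 957 [-1.5  2.7 95.5] [[-45.9, -68.4, 20.1], [73.9, 12.3, 162.3]]
```

View pics/w4.png

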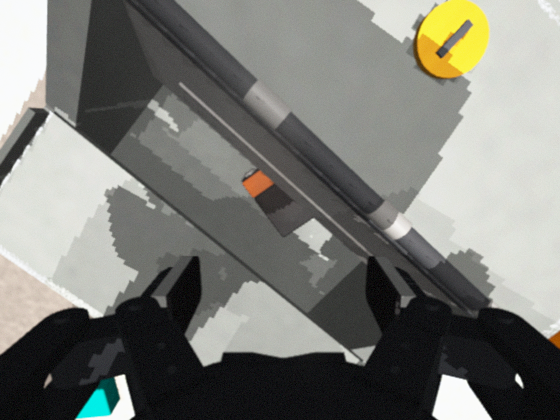

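The battery is inside the box, lying on the floor at (268,200), and the flap is still held open. I raise the fingers straight out.

Call:
carry_out(
  commands=[-0.008,0,0,0,0,0,-0.76,-0.016,0,0,0,0,0,-0.76,-0.024,0,0,0,0,0,-0.76,-0.032,0,0,0,0,0,-0.76,-0.045,0,0,0,0,0,-0.76,-0.08,0,0,0,0,0,-0.76,-0.13,0,0,0,0,0,-0.76,-0.15,0.0,0,0,0,0,-0.76,-0.15,0,0,0,0,0,-0.76,-0.15,0,0,0,0,0,-0.76,-0.15,0,0,0,0,0,-0.76],
)

```text
time: 6.2
tool_pos: [566.6, -29.8, 251.3]
tcp_rot: [-23.1, 89.7, -173.4]
ft_force: [-0.0, 0.1, 0.2]
finger_gap: 75.1
```

```bash
python3 - <<'E'
from h import *
plan([])
E
python3 chk.py w5.png
python3 - <<'E'
from h import *
p,d,c=snap('scene','s5.png'); a=cv2.imread('pics/w5.png'); b=cv2.imread('pics/s5.png')
cv2.imwrite('pics/m5.png',cv2.resize(np.hstack([a,b]),(800,300)))
E
```

```text
now box [-18.8 -26. ] z 251.32420234354424 alpha 47.9 t 6.2 F [-0.   0.1  0.2] gap 75.11157700575535
25 [(90, np.float64(-21.0)), (98, np.float64(-11.1)), (106, np.float64(1.3)), (114, np.float64(12.8))]
55 [(90, np.float64(-21.2)), (98, np.float64(-11.5)), (106, np.float64(1.4)), (114, np.float64(12.5))]
copper 1039 [ -9.  -18.6 308. ] [[-57.3, -68.7, 249.6], [31.2, 26.6, 328.5]]
```

View pics/m5.png

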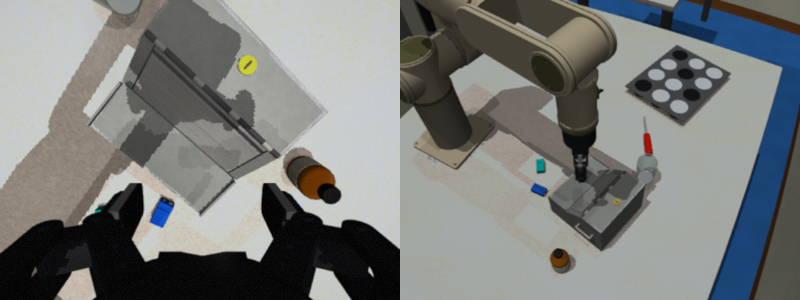

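The flap is shut: its profile runs from x=-21, z=90 to x=13, z=114, a slope of about 35°. The ledge at (165,130) is empty, and the bottle, beaker, screwdriver and look-alikes are where they were. The tool is clear with no force on it.

```bash
python3 -c "
from bench import order
print(order.hand_in())"
```

```text
the job is handed in; nothing more can be done
None
```

The battery is in the collection box and the flap is shut. I handed the job in at about 6.5 s on the robot's clock, well inside the 45 s limit.

- **How it was done:** One fingertip pressed the flap in and held it open while the other slid the battery along the ledge and over the sill. The battery dropped in under the flap, and I then lifted the fingers straight out.
- **Last checks:** With the fingers still in, the wrist camera showed the battery lying inside on the floor. After they came out, the flap measured shut at about 35° and the ledge was empty. The tool was clear with no force on it. The beaker, bottle, screwdriver and both look-alikes looked undisturbed by eye; I did not measure them.
- **What was off:** At one point the thicker part of the flap finger pressed near the hinge with about 17 N, below the 40 N limit, so I backed it off a few mm. The flap measured about 0.72 rad open just before the battery went over the sill and about 0.6 rad once it had dropped in.

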